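# Set a bench engine for a cold start

## Task

Get the small petrol engine on the bench stand ready for a cold start: push its fuel tap handle round until it is fully open, in line with the pipe and pointing to the air cleaner, and push the throttle lever towards the air cleaner, past the click at FAST, until it is fully home at the CHOKE stop. Do it with the fingertips only and without forcing anything: the engine must not be shifted or lifted, and everything standing on and around it stays where it is.

Things in the scene. Friction and masses are not known exactly. Their poses are not given: they have to be found in the camera images.
- engine: small petrol engine with upright crankshaft on a loose blue tube stand: 12 kg, about 450 x 340 mm; its centre is the round red fan housing (244 mm diameter, top 230 mm above the bench). Origin: under the housing's centre, at bench height. x axis: towards cylinder and black air cleaner box (the engine's front); y: towards the side with both controls; z up
- engine_mid (a point): point 120 mm above the engine's origin. Heights above the bench near the controls: air cleaner box top 189 mm (it begins at engine x = 71 mm), grey fuel tank top 215 mm, its cap 233 mm
- throttle (a joint): throttle lever angle, rad; its top swings to the engine's front as it grows. 0 STOP (leans 0.50 to the rear); stays put up to 0.38; light click at 0.52; FAST detent, rests at 0.56 to 0.76; firm click with its crest at 0.87; CHOKE stop at 1.05 (leans 0.55 forward). Let go before the crest it falls back to FAST. Push at the paddle: 1 to 4 N, but 10 to 16 N over the firm click
- throttle_paddle (a point): centre of the black paddle atop the throttle lever, 80 mm from the pivot: 10 mm thick along its travel, 26 mm wide (along engine y), 26 mm high, on a 5 x 8 mm steel stem. The lever stands up out of a slotted aluminium plate (116 x 52 mm, top 172 mm above the bench) beside the fan housing
- throttle_pivot (a point): pivot of the throttle lever (level axis along engine y), hidden under the slotted plate, 132 mm above the bench, at engine (-8, 155) mm
- tap (a joint): fuel tap handle angle, rad: 0 shut (across the fuel pipe, pointing outwards along engine y), growing clockwise seen from above to 1.571 fully open (in line with the pipe, pointing along engine x to the air cleaner); stops at both ends, stays where it is left, 2 to 3 N at its end
- tap_end (a point): centre of the rounded outer end (14 mm diameter) of the tap's cast steel handle, 53 mm from its axis. The handle is an upright rib 10 mm thick and 18 mm high, from 191 to 209 mm above the bench, on a round hub of 22 mm diameter; the copper fuel pipe (8 mm) runs under it, 170 mm above the bench
- tap_pivot (a point): point on the tap handle's upright axis at half the height of the handle, 200 mm above the bench, at engine (-105, 197) mm
- parts_dish: bystander: small round steel parts dish, 72 mm across, 20 mm high, standing on the fuel tank; origin: centre of its underside
- spray_can: bystander: white and blue aerosol can, 65 mm diameter, 178 mm high, standing on the bench beside the air cleaner; origin: centre of its underside
- wrench: bystander: steel combination spanner, 190 mm long, lying on the bench beside the engine's control side; origin: underside, middle of its length
- plug_socket: bystander: deep steel spark plug socket, 27 mm diameter, 64 mm high, standing on the bench near the fuel tap; origin: centre of its underside
- oil_bottle: bystander: grey oil bottle, 62 x 98 mm, 201 mm high, standing on the bench; origin: centre of its underside
- screwdriver: bystander: screwdriver with a wooden handle, 210 mm long, lying on the bench; origin: underside, middle of its length
- plug_box: bystander: small carton for a spark plug, 88 x 28 x 28 mm, lying on the bench; origin: centre of its underside
- mug: bystander: white mug, 80 mm diameter, 92 mm high, standing on the bench; origin: centre of its underside

How it is judged:
By the outcome, as a careful person would: the job done as asked, in the order asked, and still so for the second after the job is handed in, with the robot touching nothing.
It also fails if it takes over 48 s, if anything falls off the work surface, if the arm or the gripper's body presses on something with over 40 N, if the wrist force passes 120 N, or if a joint passes its speed limit or range.

## Robot

A 7-joint arm with a two-finger parallel gripper is mounted at the origin on the work surface. World frame = base frame: x ahead of the robot, y to its left, z up, the work surface at z = 0. Lengths are in m, angles in rad, forces in N, time in s.
With the tool pointing down it reaches from about 0.425 to 0.875 m from the base axis. Payload 8.4 kg.
Tool frame: the origin (TCP) lies midway between the tips of the shut fingers; the grasp point (between the pads) lies 19 mm behind it; z points along the fingers, y is the line along which they close (so a half turn about z gives the same grasp; the last joint's range is limited). The gripper opens to 87 mm and grips with 3 to 60 N. Pads are 19 mm wide; open, the fingers measure 117 mm over their backs; the gripper's body (75 mm by 190 mm) begins 51 mm behind the grasp point.
Start: joints at [-1.319, 0.333, 0.04, 1.465, -0.013, 1.343, -0.059], TCP at [0.223, 0.61, 0.199] pointing down, gripper open.
Joint ranges: [-2.58, 2.58], [-0.38, 2.09], [-1.3, 1.39], [0.25, 2.4], [-1.5, 4.64], [0.08, 2.09], [-2.65, 2.65]. Speed limits (rad/s): [2.22, 2.22, 2.79, 2.79, 3.14, 3.14, 3.14].

## Interface

Orientations are given as a unit quaternion [w, x, y, z].
In Python, from bench import arm gives the robot as it stands. The module is installed in compiled form; this text tells all that it offers.
- The arm moves only by the tool move_arm, never from a script. Its argument "rows" is a list of rows, each a list of 4 numbers: the shift along the tool's x, y, z in units of 0.5 m (1.0 is 0.5 m), then the turn about the tool's z in units of 90 degrees (1.0 is 90 degrees). In form: [[dx, dy, dz, yaw], ...]. A call has 1 to 20 rows; each row is the pose to reach, as a shift and turn from the pose commanded when the call began, along the tool's axes at that moment; what a row does not reach only later rows make up. A row lasts 1/8 s, in which the tool goes at most 62.5 mm and 10.7 degrees, less where a joint would pass 70% of its speed; a pose out of reach is approached as far as the arm can. A call with a number of a shift or a turn outside -1 to 1 is refused whole. A call with a gripper value outside its range is refused whole. "jaw" is the closure, from -1 (fully open) to 1 (shut), set as the call begins (left out, the last holds). The fingers move at their own pace and stop on an object; "newtons" is the grip in N (left out, the last holds). Time passes only in rows, so rows that repeat a pose let the fingers close. It gives the time, the measured TCP pose, the force, the opening and the grip force at its end, in the units of the state.
- arm.get_state(): the state, without advancing time (a new reading comes with each control period).
- arm.camera(name): name is "side" or "top" or "wrist"; returns a dict with "img" (384x512x3 uint8, red, green, blue), "range_z" (384x512 float32, m along the optical axis (not along the pixel's ray), 0 where there is no reading), "intrinsics" (3x3 intrinsics, pixels), "dist_coeffs" ([k1, k2, p1, p2, k3] as OpenCV has them; the pictures are not rectified), "origin" and "attitude" of the camera in the world. Camera axes: x right, y up, looking along -z (the intrinsics and any distortion apply to the point x, -y, -z); pixel columns grow to the right and rows downward; lengths in m; the calibration is good to about 2 mm. A picture is of the moment at which its call begins.
- arm.finish_job(): hands the job in; it is judged then, once.
The state is a dict: "time_s": time; "qpos": joint angles; "joint_vel": joint speeds; "effort": joint torques, N m; "position": TCP position; "eef_rot": TCP orientation; "wrist_force": force on the tool from outside, world axes, zero at the start; "ft_torque": the same for the moment, N m; "width": finger opening in m; "finger_force": force on a finger pad.
Only numpy, scipy, OpenCV 4.12 (cv2) and the standard library are available. Lean on these libraries where they do the work, as an engineer would, in place of code of your own. Each camera call takes 0.05 s, during which the arm holds its last target. There are 200 camera calls.

## Working session

There is one attempt and no reset: what is moved stays moved. The work goes in short steps, Python scripts to look and compute and a tool call to move; the robot and the scene stay as the last step left them, time stands still between calls to the robot, and variables do not carry over. Pictures are saved under pics/ and viewed, at most 10 in all, crops included, and the job is handed in when it is done.

Besides the shell and the picture viewer there is one more tool, called after "Call:" as name(argument=value, ...), one argument or row to a line, values as JSON. move_arm: Moves the arm, as the interface text tells. Its arguments: {"type":"object","properties":{"rows":{"type":"array","items":{"type":"array","items":{"type":"number"}}},"jaw":{"type":"number"},"newtons":{"type":"number"}},"required":["rows"]}

```bash
mkdir -p pics; cat > h.py <<'E'
import numpy as np, cv2, pickle
from scipy.spatial.transform import Rotation as R
def rot(a):
    a=np.array(a,float)
    return a if a.shape==(3,3) else R.from_quat(a[[1,2,3,0]]).as_matrix()
def world(c):
    K=np.array(c["intrinsics"]);D=np.array(c["dist_coeffs"],float)
    h,w=c["range_z"].shape
    u,v=np.meshgrid(np.arange(w),np.arange(h))
    p=cv2.undistortPoints(np.stack([u,v],-1).reshape(-1,1,2).astype(np.float64),K,D).reshape(h,w,2)
    z=c["range_z"]
    P=np.stack([p[...,0]*z,-p[...,1]*z,-z],-1)
    return P@rot(c["attitude"]).T+np.array(c["origin"])
def snap(name,tag):
    from bench import arm
    c=arm.camera(name); pickle.dump(c,open(tag+".pkl","wb"))
    return c
E
python3 - <<'E'
from h import *
from bench import arm
ims=[]
for n in ["side","top","wrist"]:
    c=snap(n,n); W=world(c); print(n,c["origin"],c["attitude"],c["intrinsics"][0][0]); ims.append(c["img"])
    im=cv2.resize(c["img"],(800,600),interpolation=cv2.INTER_CUBIC)
    cv2.imwrite(f"pics/{n}.png",im[...,::-1])
print(arm.get_state())
E
```

```text
side [-0.17620056 -0.68508668  0.86958721] [ 0.81769695  0.45452939 -0.16894679 -0.31021237] 442.54941450354215
top [0.4507973  0.17806866 1.23678001] [-0.69769983 -0.03107966  0.04262927  0.71444506] 386.6719669093446
wrist [0.15206353 0.63764726 0.38288692] [ 0.81139111 -0.11741585 -0.08118356  0.56680439] 288.65025189369675
{'time_s': 0.15, 'qpos': array([-1.31922688,  0.33379517,  0.03989288,  1.46605703, -0.01344337,
        1.34333338, -0.05848191]), 'joint_vel': array([ 4.18037367e-04, -4.36087841e-03,  1.19749820e-03, -2.86532520e-03,
       -1.00154216e-05, -3.77259002e-04,  1.35036623e-03]), 'effort': array([ 1.97651912e-03, -6.56845450e+01,  1.33693960e+00, -4.04100072e+01,
       -5.95593522e-02,  4.18688147e-02,  1.09964294e-04]), 'position': array([0.22323177, 0.61003089, 0.19823921]), 'eef_rot': array([-9.02827088e-05,  1.74498836e-01,  9.84657157e-01, -6.57329033e-04]), 'wrist_force': array([-0.01085644, -0.14109998, -0.32858352]), 'ft_torque': array([ 0.0233975 ,  0.0067336 , -0.03247795]), 'finger_force': 0.0, 'width': 0.0871919013061839}
```

View pics/top.png

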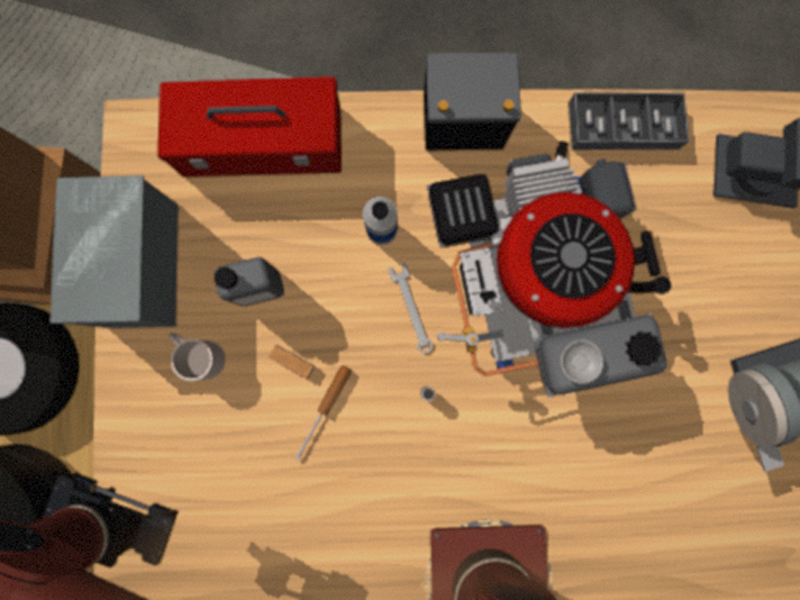

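View pics/side.png

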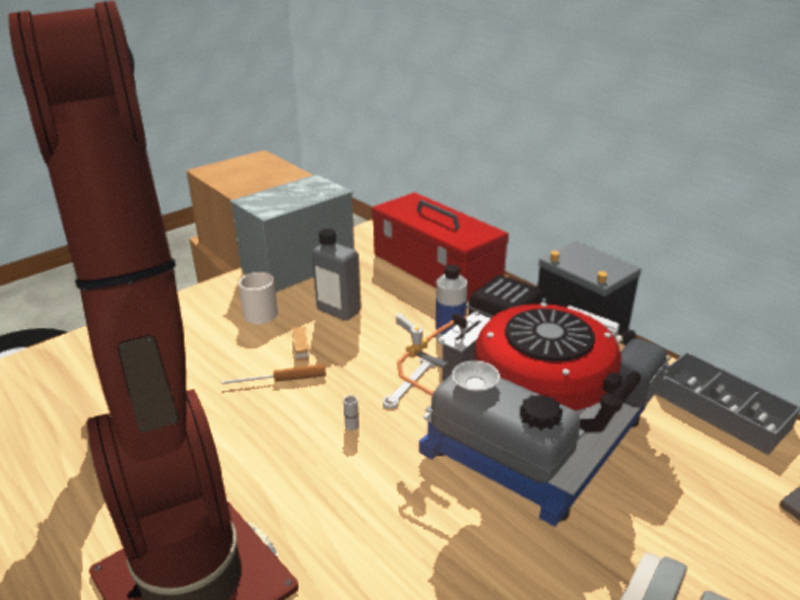

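The top view shows the engine with its front (air cleaner, 463,208) up in the image (world +x). The controls are on its left: plate and paddle at (487,290), tap hub at (472,338) with the handle pointing left. The wrench lies left of them and the socket is at (428,393).

```bash
python3 - <<'E'
from h import *
from scipy.optimize import least_squares
c=pickle.load(open("top.pkl","rb"));W=world(c);im=c["img"].astype(int)
red=(im[...,0]>110)&(im[...,1]<60)&(im[...,2]<60)&(W[...,2]>.2)&(W[...,2]<.25)&(W[...,1]<.15)
red[:, :300]=False
P=W[red];print(len(P),np.median(P[:,2]))
m=red.astype(np.uint8);cs,_=cv2.findContours(m,cv2.RETR_EXTERNAL,cv2.CHAIN_APPROX_NONE)
k=max(cs,key=cv2.contourArea)[:,0];Q=W[k[:,1],k[:,0]]
f=least_squares(lambda p:np.hypot(Q[:,0]-p[0],Q[:,1]-p[1])-p[2],[.55,0,.12],loss='soft_l1',f_scale=.002);print("housing",f.x)
x0,y0,x1,y1=265,140,355,245
cr=cv2.resize(c["img"][y0:y1,x0:x1],None,fx=5.7,fy=5.7,interpolation=cv2.INTER_CUBIC)
cv2.imwrite("pics/ctop.png",cr[...,::-1])
# handle points: z .185-.215, in region
for lo,hi,n in[(.19,.215,'handle'),(.215,.26,'high')]:
    s=(W[...,2]>lo)&(W[...,2]<hi);s[:200]=s[:200]&False if n=='handle' else s[:200]
    s[:,:275]=False;s[:,325:]=False;s[:150]=False;s[235:]=False
    v,u=np.nonzero(s);print(n,[(a,b,*np.round(W[b,a],3)) for a,b in zip(u,v)][:60:2])
c=pickle.load(open("side.pkl","rb"))
cr=cv2.resize(c["img"][185:275,240:340],None,fx=6,fy=6,interpolation=cv2.INTER_CUBIC)
cv2.imwrite("pics/cside.png",cr[...,::-1])
E
```

```text
2984 0.220155958529746
housing [ 0.62432013 -0.12739868  0.1127895 ]
handle [(np.int64(281), np.int64(213), np.float64(0.496), np.float64(0.098), np.float64(0.208)), (np.int64(283), np.int64(213), np.float64(0.496), np.float64(0.093), np.float64(0.21)), (np.int64(303), np.int64(213), np.float64(0.495), np.float64(0.04), np.float64(0.21)), (np.int64(281), np.int64(214), np.float64(0.493), np.float64(0.099), np.float64(0.214)), (np.int64(283), np.int64(214), np.float64(0.493), np.float64(0.093), np.float64(0.208)), (np.int64(285), np.int64(214), np.float64(0.493), np.float64(0.088), np.float64(0.208)), (np.int64(287), np.int64(214), np.float64(0.493), np.float64(0.082), np.float64(0.207)), (np.int64(289), np.int64(214), np.float64(0.493), np.float64(0.077), np.float64(0.208)), (np.int64(291), np.int64(214), np.float64(0.493), np.float64(0.072), np.float64(0.206)), (np.int64(301), np.int64(214), np.float64(0.492), np.float64(0.045), np.float64(0.209)), (np.int64(303), np.int64(214), np.float64(0.492), np.float64(0.04), np.float64(0.209)), (np.int64(280), np.int64(215), np.float64(0.491)
[... 2793 characters left out ...]
64(312), np.int64(190), np.float64(0.554), np.float64(0.015), np.float64(0.221)), (np.int64(314), np.int64(190), np.float64(0.554), np.float64(0.01), np.float64(0.223)), (np.int64(316), np.int64(190), np.float64(0.554), np.float64(0.004), np.float64(0.22)), (np.int64(310), np.int64(191), np.float64(0.552), np.float64(0.02), np.float64(0.219)), (np.int64(312), np.int64(191), np.float64(0.552), np.float64(0.014), np.float64(0.215)), (np.int64(314), np.int64(191), np.float64(0.552), np.float64(0.01), np.float64(0.221)), (np.int64(309), np.int64(192), np.float64(0.549), np.float64(0.023), np.float64(0.219)), (np.int64(301), np.int64(218), np.float64(0.481), np.float64(0.046), np.float64(0.216))]
```

View pics/ctop.png

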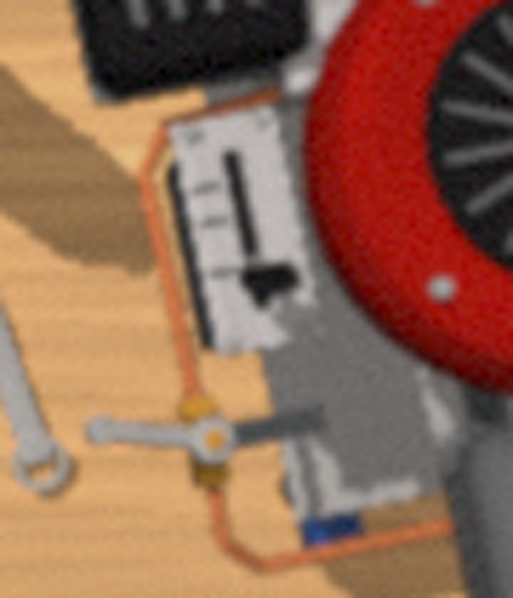

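View pics/cside.png

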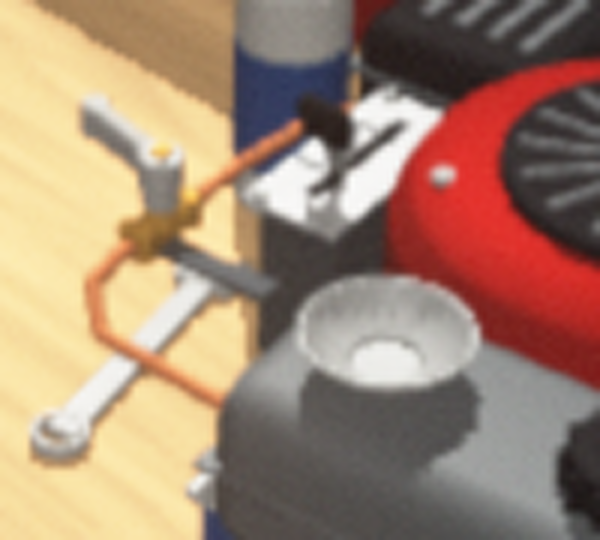

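Crops: hub at crop (212,440), i.e. world (0.484,0.043). The handle end is at (100,428), i.e. (0.490,0.096), so 53 mm apart as specified. The slot and pipe lean about 0.2 rad, and housing to tap pivot gives engine yaw of about 0.2. That puts the tap now at about 0.33. The paddle is at about (0.555,0.014), leaning to the rear. Next I move above and behind the handle with the fingers shut.

Call:
move_arm(
  rows=[
    [0,0,-0.12,0],
    [0,0,-0.2,0],
    [-0.795,-0.827,-0.2,-0.15],
    [-0.795,-0.827,-0.2,-0.15],
    [-0.795,-0.827,-0.2,-0.15],
    [-0.795,-0.827,-0.2,-0.15],
    [-0.795,-0.827,-0.2,-0.15],
    [-0.795,-0.827,-0.2,-0.15],
    [-0.795,-0.827,-0.2,-0.15],
    [-0.795,-0.827,-0.2,-0.15],
    [-0.795,-0.827,-0.2,-0.15],
    [-0.795,-0.827,-0.2,-0.15],
    [-0.795,-0.827,-0.2,-0.15],
    [-0.795,-0.827,-0.2,-0.15],
    [-0.795,-0.827,-0.2,-0.15],
    [-0.795,-0.827,-0.2,-0.15],
  ],
  jaw=1,
  newtons=10,
)

```text
time_s: 2.15
position: [0.4543, 0.0862, 0.2989]
eef_rot: [-0.0, 0.057, 0.998, -0.0]
wrist_force: [-0.7, -0.5, 0.6]
width: 0.0003
finger_force: 0.0
```

```bash
python3 - <<'E'
from h import *
from bench import arm
c=snap("wrist","w1");print(c["origin"])
W=world(c)
cv2.imwrite("pics/w1.png",cv2.resize(c["img"],(800,600),interpolation=cv2.INTER_CUBIC)[...,::-1])
s=arm.get_state();print(s["time_s"],s["position"],s["eef_rot"],s["width"],s["wrist_force"],s["qpos"])
E
```

```text
[0.37888528 0.09588787 0.4836544 ]
2.2 [0.45439282 0.08605912 0.29892824] [-3.35573416e-05  5.70168044e-02  9.98373216e-01 -6.95767218e-05] 0.00044872323011464494 [ 0.02066455 -0.08081018 -0.24534115] [-0.81816605 -0.12809237  0.48572     1.75295645  0.0599149   1.50228641
  1.11675309]
```

View pics/w1.png

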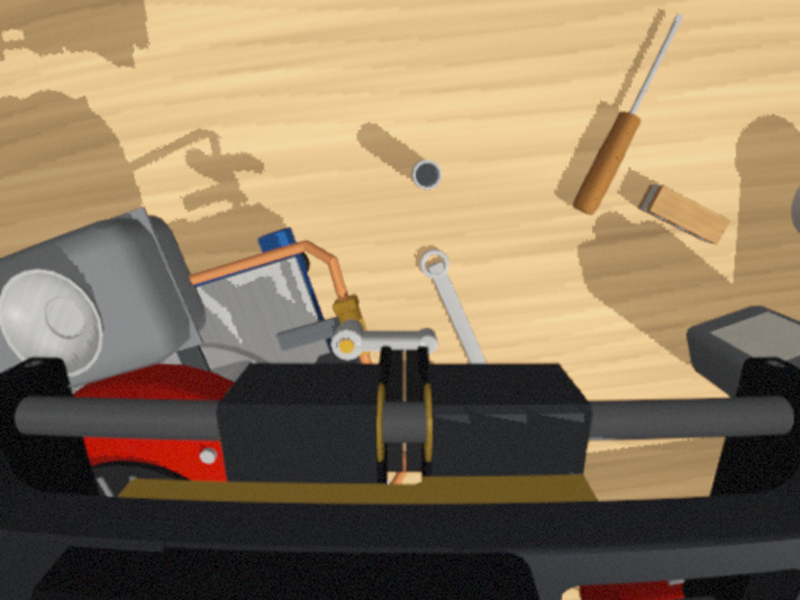

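The wrist view shows hub (347,342) and handle end (428,340), with the fingertips (390–420,350) just on the near side. The space below the tips is clear.

```bash
cat > g.py <<'E'
from h import *
import sys
def px(c,u,v,z):  # pixel (native) at known height z
    K=np.array(c["intrinsics"]);D=np.array(c["dist_coeffs"],float)
    p=cv2.undistortPoints(np.array([[[u,v]]],float),K,D)[0,0]
    d=rot(c["attitude"])@np.array([p[0],-p[1],-1]);o=np.array(c["origin"])
    return o+d*(z-o[2])/d[2]
def rows(targets,pos,q):
    """targets: (x,y,z,tool-y angle)"""
    M=rot(q);a0=np.arctan2(M[1,1],M[0,1])
    for t in targets:
        d=M.T@(np.array(t[:3])-pos)/.5
        print([round(float(v),3) for v in (*d,(a0-t[3])/(np.pi/2))])
E
python3 - <<'E'
from g import *
w=pickle.load(open("w1.pkl","rb"));t=pickle.load(open("top.pkl","rb"));k=.64
for n,c,h,e in[("w",w,(347*k,342*k),(428*k,340*k)),("t",t,(265+212/5.7,140+440/5.7),(265+100/5.7,140+428/5.7))]:
    a=px(c,*h,.209);b=px(c,*e,.209);print(n,a,b,np.linalg.norm(b-a),np.arctan2(*(b-a)[1::-1]))
    W=world(c);print(W[round(h[1]),round(h[0])],W[round(e[1]),round(e[0])])
# yaw from plate edges in top: top points z~.172
W=world(t);m=(abs(W[...,2]-.172)<.006)&(t["img"].min(-1)>120);m[:155]=0;m[205:]=0;m[:,:290]=0;m[:,322:]=0
P=W[m];print(len(P),P[:,:2].mean(0))
r=cv2.minAreaRect(P[:,:2].astype(np.float32)*1000);print(r)
E
```

```text
w [0.48425305 0.0463767  0.209     ] [0.48887086 0.09917034 0.209     ] 0.05299521604301908 1.4835492847116267
[0.48384305 0.04652511 0.21038313] [0.48996081 0.09922783 0.20739642]
t [0.48343654 0.0423077  0.209     ] [0.49033568 0.09453263 0.209     ] 0.052678664334276405 1.4394526069293376
[0.48393672 0.04291026 0.20979841] [0.49046926 0.09345906 0.21080046]
607 [0.59138814 0.02003789]
((592.7174072265625, 10.299365997314453), (124.30265045166016, 69.82586669921875), 9.33215045928955)
```

```bash
python3 - <<'E'
from g import *
from bench import arm
s=arm.get_state();piv=np.array([.484,.0445])
def T(f,off,z=.193,r=.038):
    u=np.array([np.cos(f),np.sin(f)]);n=np.array([-u[1],u[0]])
    return (*(piv+r*u+off*n),z,f)
rows([T(1.465,.028,.24),T(1.465,.028),*[T(f,.0145) for f in np.arange(1.465,.3,-.1)]],s["position"],s["eef_rot"])
E
```

```text
[-0.012, -0.0, 0.118, -0.005]
[-0.012, -0.0, 0.212, -0.005]
[-0.039, -0.0, 0.212, -0.005]
[-0.046, 0.003, 0.212, 0.058]
[-0.054, 0.004, 0.212, 0.122]
[-0.062, 0.005, 0.212, 0.186]
[-0.071, 0.006, 0.212, 0.249]
[-0.079, 0.005, 0.212, 0.313]
[-0.087, 0.003, 0.212, 0.377]
[-0.094, 0.001, 0.212, 0.44]
[-0.102, -0.002, 0.212, 0.504]
[-0.109, -0.006, 0.212, 0.568]
[-0.116, -0.01, 0.212, 0.631]
[-0.122, -0.015, 0.212, 0.695]
```

Call:
move_arm(
  rows=[
    [-0.012,0,0.06,0],
    [-0.012,0,0.12,0],
    [-0.012,0,0.17,0],
    [-0.012,0,0.212,0],
    [-0.012,0,0.212,0],
    [-0.025,0,0.212,0],
    [-0.039,0,0.212,0],
    [-0.046,0.003,0.212,0.058],
    [-0.054,0.004,0.212,0.122],
    [-0.054,0.004,0.212,0.122],
  ],
)

```text
time_s: 3.45
position: [0.4824, 0.0843, 0.1935]
eef_rot: [0.0, 0.153, 0.988, 0.0]
wrist_force: [0.0, 0.1, -0.8]
width: 0.0004
finger_force: 0.0
```

```bash
cat >> g.py <<'E'
piv=np.array([.484,.0445])
def T(f,off,z=.193,r=.038):
    u=np.array([np.cos(f),np.sin(f)]);n=np.array([-u[1],u[0]])
    return (*(piv+r*u+off*n),z,f)
E
python3 - <<'E'
from g import *
from bench import arm
s=arm.get_state()
rows([T(f,.0145) for f in np.arange(1.2,.3,-.075)],s["position"],s["eef_rot"])
E
```

```text
[-0.003, 0.003, 0.001, 0.041]
[-0.009, 0.004, 0.001, 0.089]
[-0.015, 0.005, 0.001, 0.136]
[-0.021, 0.006, 0.001, 0.184]
[-0.027, 0.006, 0.001, 0.232]
[-0.033, 0.006, 0.001, 0.28]
[-0.039, 0.005, 0.001, 0.327]
[-0.045, 0.004, 0.001, 0.375]
[-0.051, 0.003, 0.001, 0.423]
[-0.057, 0.001, 0.001, 0.471]
[-0.062, -0.002, 0.001, 0.518]
[-0.068, -0.005, 0.001, 0.566]
```

Call:
move_arm(
  rows=[
    [-0.003,0.003,0,0.041],
    [-0.009,0.004,0,0.089],
    [-0.015,0.005,0,0.136],
    [-0.021,0.006,0,0.184],
    [-0.027,0.006,0,0.232],
    [-0.033,0.006,0,0.28],
    [-0.039,0.005,0,0.327],
    [-0.045,0.004,0,0.375],
    [-0.051,0.003,0,0.423],
    [-0.057,0.001,0,0.471],
    [-0.062,-0.002,0,0.518],
    [-0.068,-0.005,0,0.566],
  ],
)

```text
time_s: 4.95
position: [0.5136, 0.0716, 0.1933]
eef_rot: [0.0, 0.563, 0.827, 0.0]
wrist_force: [-0.3, 0.8, -0.1]
width: 0.0005
finger_force: 0.0
```

```bash
python3 - <<'E'
from g import *
from bench import arm
c=snap("top","t2");W=world(c)
cr=np.hstack([cv2.resize(x,None,fx=4.4,fy=4.4,interpolation=cv2.INTER_CUBIC) for x in(c["img"][150:245,265:355],snap("side","s2")["img"][180:275,240:330])])
cv2.imwrite("pics/t2.png",cr[...,::-1])
s=arm.get_state();print(s["wrist_force"],s["position"])
rows([T(f,.0145) for f in np.arange(.35,.15,-.025)],s["position"],s["eef_rot"])
E
```

```text
[ 0.61828807  0.29467341 -0.17092743] [0.51365117 0.07142333 0.19326877]
[-0.001, 0.002, 0.001, 0.016]
[-0.003, 0.002, 0.001, 0.032]
[-0.005, 0.003, 0.001, 0.048]
[-0.007, 0.004, 0.001, 0.064]
[-0.009, 0.004, 0.001, 0.08]
[-0.011, 0.005, 0.001, 0.096]
[-0.013, 0.005, 0.001, 0.112]
[-0.015, 0.005, 0.001, 0.128]
```

View pics/t2.png

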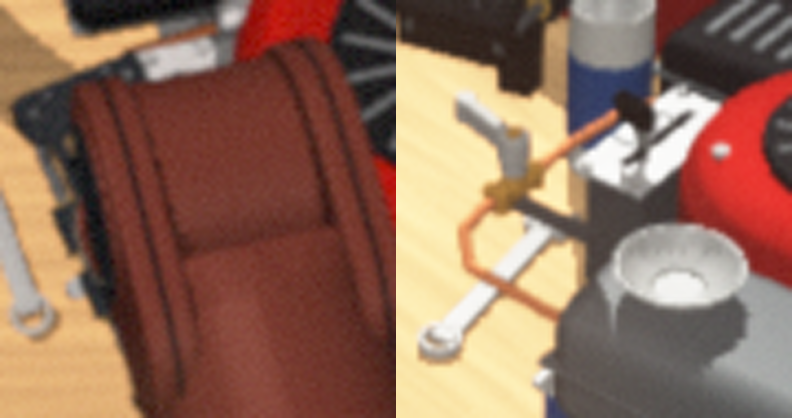

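```bash
python3 - <<'E'
from g import *
from bench import arm
def proj(c,P):
    X=rot(c["attitude"]).T@(np.array(P)-np.array(c["origin"]));X=np.array([X[0],-X[1],-X[2]])
    return cv2.projectPoints(X[None],np.zeros(3),np.zeros(3),np.array(c["intrinsics"]),np.array(c["dist_coeffs"],float))[0].ravel()
s2=pickle.load(open("s2.pkl","rb"));s=arm.get_state()
for n,p in[("tcp",s["position"]),("hub",[.484,.0445,.209]),("end",[.489,.097,.209])]: print(n,proj(s2,p))
W=world(s2)
# actual: handle end at crop (468,100), hub (515,135)
for u,v in[(468,102),(515,135),(522,80)]:
    a,b=240+(u-396)/4.4,180+v/4.4;print((a,b),W[round(b),round(a)])
print(s["time_s"],s["qpos"])
x=s2["img"];cv2.imwrite("pics/s2f.png",cv2.resize(x[60:300,120:420],(750,600),interpolation=cv2.INTER_CUBIC)[...,::-1])
E
```

```text
tcp [268.08811159 207.16374144]
hub [266.66536625 210.4647569 ]
end [255.25793406 201.88534775]
(256.3636363636364, 203.1818181818182) [0.48745779 0.09210357 0.20836385]
(267.04545454545456, 210.6818181818182) [0.48192555 0.04087219 0.21002425]
(268.6363636363636, 198.1818181818182) [0.50636241 0.05993789 0.23177335]
5.05 [-0.77163682  0.05922955  0.57621031  1.81427161 -0.03352149  1.27734876
  0.18916492]
```

View pics/s2f.png

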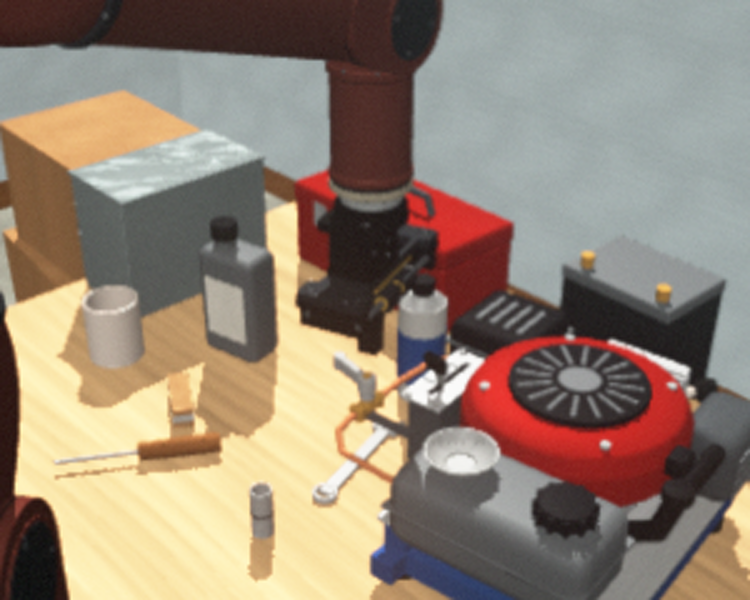

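The side view shows the handle unmoved, with the fingertip hanging above and behind the hub (370,345). The tip therefore looks higher than reported and passed over the handle. I'll measure where the tips really are.

```bash
python3 - <<'E'
from g import *
from bench import arm
s=arm.get_state();M=rot(s["eef_rot"]);print(s["position"])
for c in (pickle.load(open("s2.pkl","rb")),snap("wrist","w2")):
    W=world(c);L=(W-s["position"])@M
    m=(abs(L[...,0])<.06)&(abs(L[...,1])<.1)&(L[...,2]>-.12)&(L[...,2]<.03)
    P=L[m]
    for z in np.arange(-.12,.03,.01):
        q=P[(P[:,2]>=z)&(P[:,2]<z+.01)]
        if len(q): print(round(z,3),len(q),np.round(q.min(0),3)[:2],np.round(q.max(0),3)[:2])
    print()
w=pickle.load(open("w1.pkl","rb"));W=world(w)
# fingertip in w1 picture rows
for v in range(218,300,6): print(v,np.round(W[v,250],3),np.round(W[v,268],3))
E
```

```text
[0.51365117 0.07142333 0.19326877]
-0.12 238 [-0.039 -0.092] [0.037 0.086]
-0.11 171 [-0.038 -0.091] [0.038 0.088]
-0.1 54 [-0.036 -0.089] [0.039 0.082]
-0.08 9 [-0.011 -0.017] [-0.006  0.007]
-0.07 20 [-0.012 -0.013] [-0.005  0.013]
-0.06 17 [-0.011 -0.014] [-0.004  0.013]
-0.05 22 [-0.012 -0.012] [0.002 0.009]
-0.04 35 [-0.012 -0.011] [0.012 0.011]
-0.03 21 [-0.059 -0.044] [0.011 0.021]
-0.02 98 [-0.058 -0.048] [0.039 0.02 ]
-0.01 50 [-0.06  -0.049] [0.04  0.023]
-0.0 18 [-0.023 -0.048] [ 0.035 -0.017]
0.01 137 [-0.06  -0.082] [-0.002  0.091]
0.02 137 [-0.059 -0.097] [-0.001  0.099]

-0.12 16501 [-0.02  -0.079] [0.039 0.082]
-0.11 11123 [-0.03  -0.085] [0.039 0.087]
-0.1 2785 [-0.036 -0.085] [0.039 0.089]
-0.09 47 [-0.    -0.003] [0.01  0.007]
-0.08 427 [-0.009 -0.003] [0.004 0.007]
-0.07 114 [-0.009 -0.004] [0.012 0.008]
-0.06 231 [ 0.009 -0.006] [0.012 0.009]
-0.05 287 [ 0.003 -0.006] [0.012 0.01 ]
-0.04 235 [ 0.009 -0.007] [0.012 0.011]
-0.03 151 [ 0.009 -0.007] [0.012 0.011]
-0.02 1129 [-0.001 -0.033] [ 0.04  -0.003]
-0.01 125 [-0.006 -0.042] [ 0.04  -0.003]
-0.0 26 [-0.007 -0.041] [ 0.039 -0.004]
0.01 425 [-0.014 -0.063] [-0.002 -0.012]
0.02 591 [-0.04  -0.093] [-0.   0.1]

218 [0.487 0.075 0.208] [0.49  0.093 0.206]
224 [0.444 0.083 0.326] [0.446 0.094 0.326]
230 [0.446 0.083 0.331] [0.446 0.094 0.335]
236 [0.446 0.083 0.338] [0.446 0.093 0.343]
242 [0.446 0.084 0.347] [0.447 0.093 0.347]
248 [0.446 0.084 0.353] [0.447 0.093 0.354]
254 [0.445 0.084 0.361] [0.447 0.093 0.36 ]
260 [0.423 0.088 0.406] [0.423 0.094 0.407]
266 [0.424 0.088 0.408] [0.425 0.094 0.408]
272 [0.426 0.088 0.408] [0.425 0.093 0.41 ]
278 [0.427 0.088 0.409] [0.428 0.093 0.409]
284 [0.455 0.083 0.37 ] [0.456 0.091 0.371]
290 [0.458 0.083 0.371] [0.459 0.091 0.372]
296 [0.462 0.082 0.371] [0.462 0.091 0.372]
```

The real tips sit about 28 mm behind the reported TCP: in both cameras the body begins at −98 mm instead of −70 mm, and x/y agree. I'll aim 28 mm lower and redo the tap push, starting with a return behind the handle.

```bash
python3 - <<'E'
from g import *
from bench import arm
s=arm.get_state()
rows([(*s["position"][:2],.21,.376),T(1.465,.032,.21),T(1.465,.032,.166),*[T(f,.0155,.166) for f in (1.465,1.39)]],s["position"],s["eef_rot"])
E
```

```text
[-0.0, 0.0, -0.034, 0.001]
[0.068, -0.096, -0.034, -0.692]
[0.068, -0.096, 0.054, -0.692]
[0.053, -0.067, 0.054, -0.692]
[0.052, -0.061, 0.054, -0.644]
```

Call:
move_arm(
  rows=[
    [0,0,-0.034,0],
    [0.02,-0.02,-0.034,-0.1],
    [0.04,-0.05,-0.034,-0.2],
    [0.068,-0.096,-0.034,-0.3],
    [0.068,-0.096,-0.034,-0.41],
    [0.068,-0.096,-0.034,-0.53],
    [0.068,-0.096,-0.034,-0.64],
    [0.068,-0.096,-0.034,-0.69],
    [0.068,-0.096,0,-0.69],
    [0.068,-0.096,0.03,-0.69],
    [0.068,-0.096,0.054,-0.69],
    [0.068,-0.096,0.054,-0.69],
    [0.06,-0.08,0.054,-0.69],
    [0.053,-0.067,0.054,-0.69],
    [0.052,-0.061,0.054,-0.644],
  ],
)

```text
time_s: 6.98
position: [0.4759, 0.0848, 0.1663]
eef_rot: [-0.0, 0.093, 0.996, 0.0]
wrist_force: [-2.4, 1.0, 2.8]
width: 0.0006
finger_force: 1.3
```

```bash
python3 - <<'E'
from g import *
from bench import arm
s=arm.get_state();print(s["wrist_force"],s["position"])
rows([T(f,.0155,.166) for f in np.arange(1.35,.32,-.075)],s["position"],s["eef_rot"])
c=snap("side","s3")["img"];cv2.imwrite("pics/s3.png",cv2.resize(c[160:280,220:370],(750,600),interpolation=cv2.INTER_CUBIC)[...,::-1])
E
```

```text
[-2.42494374  1.00960979  2.81501417] [0.47594576 0.08484223 0.16628793]
[-0.002, 0.001, 0.001, 0.022]
[-0.008, 0.003, 0.001, 0.07]
[-0.014, 0.004, 0.001, 0.118]
[-0.02, 0.005, 0.001, 0.166]
[-0.026, 0.006, 0.001, 0.213]
[-0.033, 0.006, 0.001, 0.261]
[-0.039, 0.005, 0.001, 0.309]
[-0.045, 0.005, 0.001, 0.356]
[-0.051, 0.003, 0.001, 0.404]
[-0.057, 0.002, 0.001, 0.452]
[-0.063, -0.001, 0.001, 0.5]
[-0.068, -0.003, 0.001, 0.547]
[-0.073, -0.006, 0.001, 0.595]
[-0.079, -0.01, 0.001, 0.643]
```

View pics/s3.png

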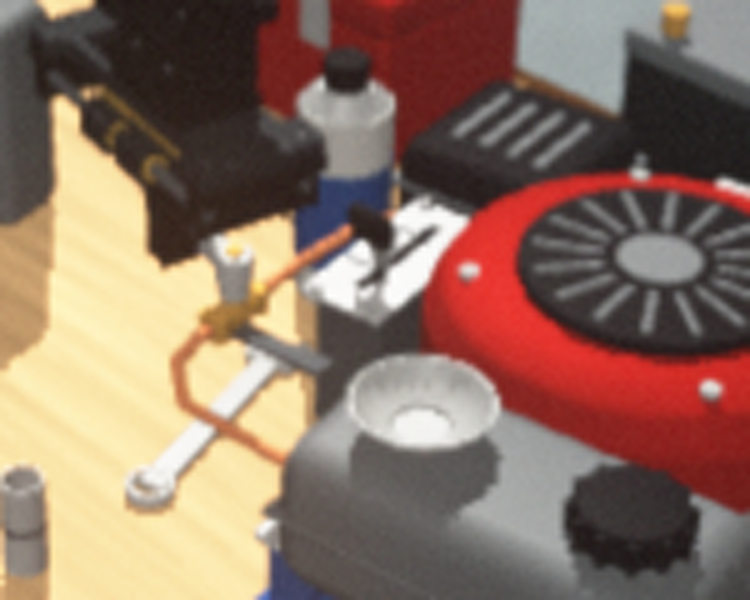

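The finger is now down in front of the handle (tip at 180,258), with a light contact force of 2.4 N. Continuing the arc.

Call:
move_arm(
  rows=[
    [-0.002,0.001,0,0.022],
    [-0.008,0.003,0,0.07],
    [-0.014,0.004,0,0.118],
    [-0.02,0.005,0,0.166],
    [-0.026,0.006,0,0.213],
    [-0.033,0.006,0,0.261],
    [-0.039,0.005,0,0.309],
    [-0.045,0.005,0,0.356],
  ],
)

```text
time_s: 8.02
position: [0.4981, 0.0837, 0.1661]
eef_rot: [-0.0, 0.364, 0.931, 0.0]
wrist_force: [-2.1, 1.3, 1.5]
width: 0.0007
finger_force: 1.3
```

```bash
python3 - <<'E'
from g import *
from bench import arm
s=arm.get_state();print(s["wrist_force"],s["position"])
rows([T(f,.0155,.166) for f in [.75,.675,.6,.525,.45,.4,.35,.32,.3]],s["position"],s["eef_rot"])
c=snap("side","s4")["img"];cv2.imwrite("pics/s4.png",cv2.resize(c[160:280,220:370],(750,600),interpolation=cv2.INTER_CUBIC)[...,::-1])
E
```

```text
[-2.10942632  1.34222869  1.46398677] [0.4980846  0.08371918 0.16611345]
[-0.007, 0.001, 0.0, 0.048]
[-0.013, 0.003, 0.0, 0.096]
[-0.019, 0.004, 0.0, 0.144]
[-0.025, 0.005, 0.0, 0.191]
[-0.032, 0.005, 0.0, 0.239]
[-0.036, 0.005, 0.0, 0.271]
[-0.04, 0.005, 0.0, 0.303]
[-0.042, 0.005, 0.0, 0.322]
[-0.044, 0.005, 0.0, 0.335]
```

View pics/s4.png

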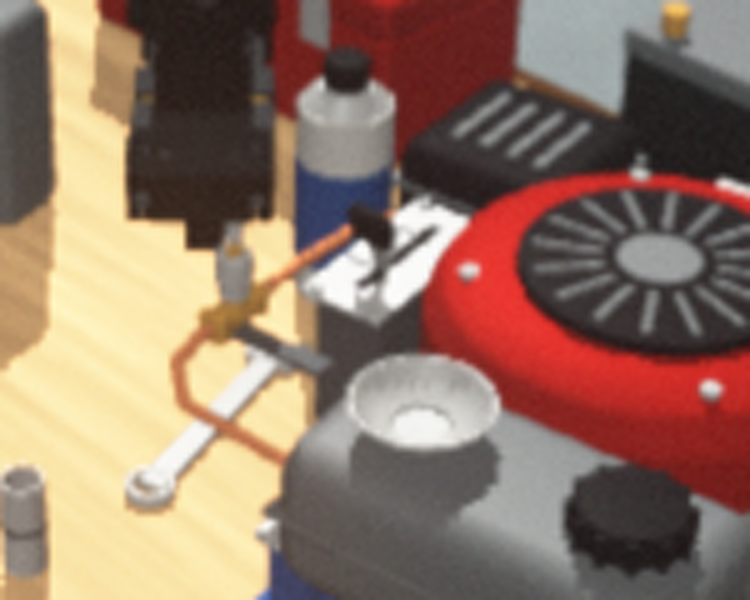

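The handle is turning with the finger: it now points away behind the hub (235,235). Continuing.

Call:
move_arm(
  rows=[
    [-0.007,0.001,0,0.048],
    [-0.013,0.003,0,0.096],
    [-0.019,0.004,0,0.144],
    [-0.025,0.005,0,0.19],
    [-0.032,0.005,0,0.24],
    [-0.036,0.005,0,0.27],
    [-0.04,0.005,0,0.3],
  ],
)

```text
time_s: 8.95
position: [0.5145, 0.0723, 0.1661]
eef_rot: [-0.0, 0.57, 0.821, 0.0]
wrist_force: [-0.6, 3.0, 1.0]
width: -0.0001
finger_force: 1.9
```

```bash
python3 - <<'E'
from g import *
from bench import arm
s=arm.get_state();print(s["wrist_force"],s["position"])
rows([T(f,.0155,.166) for f in [.32,.29,.27,.25,.23,.21,.19,.17,.15]],s["position"],s["eef_rot"])
E
```

```text
[-0.61150655  2.96585819  0.96217941] [0.51446688 0.07227976 0.16608418]
[-0.003, 0.001, 0.0, 0.023]
[-0.005, 0.001, 0.0, 0.042]
[-0.006, 0.002, 0.0, 0.055]
[-0.008, 0.002, 0.0, 0.068]
[-0.01, 0.003, 0.0, 0.081]
[-0.011, 0.003, 0.0, 0.093]
[-0.013, 0.004, 0.0, 0.106]
[-0.014, 0.004, 0.0, 0.119]
[-0.016, 0.004, 0.0, 0.132]
```

Call:
move_arm(
  rows=[
    [-0.003,0.001,0,0.023],
    [-0.005,0.001,0,0.042],
    [-0.006,0.002,0,0.055],
    [-0.008,0.002,0,0.068],
  ],
)

```text
time_s: 9.45
position: [0.5172, 0.0683, 0.1662]
eef_rot: [0.0, 0.614, 0.789, 0.0]
wrist_force: [2.1, 3.8, 0.1]
width: 0.0006
finger_force: 2.1
```

Call:
move_arm(
  rows=[
    [-0.002,0.001,0,0.013],
  ],
)

```text
time_s: 9.57
position: [0.5177, 0.0673, 0.1662]
eef_rot: [0.0, 0.622, 0.783, 0.0]
wrist_force: [0.4, 3.8, 0.7]
width: -0.0
finger_force: 2.1
```

Call:
move_arm(
  rows=[
    [-0.002,0.001,0,0.013],
  ],
)

```text
time_s: 9.7
position: [0.5181, 0.067, 0.1661]
eef_rot: [-0.0, 0.63, 0.777, 0.0]
wrist_force: [-0.5, 7.3, 2.2]
width: 0.0008
finger_force: 3.8
```

Call:
move_arm(
  rows=[
    [-0.002,0,0,0],
  ],
)

```text
time_s: 9.82
position: [0.5181, 0.0668, 0.1661]
eef_rot: [-0.001, 0.63, 0.777, 0.001]
wrist_force: [-1.5, 10.3, 1.8]
width: 0.0003
finger_force: 5.3
```

Call:
move_arm(
  rows=[
    [0,0,0,0],
    [0,0,0,0],
  ],
)

```text
time_s: 10.07
position: [0.5181, 0.0669, 0.1661]
eef_rot: [-0.001, 0.629, 0.777, 0.001]
wrist_force: [-0.9, 8.6, 1.8]
width: 0.0005
finger_force: 4.5
```

The tap is at its stop: force rises with no further movement. Backing off sideways, then up.

Call:
move_arm(
  rows=[
    [0.02,0,0,0],
    [0.05,0,0,0],
    [0.05,0,0,0],
    [0.05,0,-0.06,0],
    [0.05,0,-0.12,0],
    [0.05,0,-0.15,0],
    [0.05,0,-0.15,0],
  ],
  newtons=60,
)

```text
time_s: 10.95
position: [0.5136, 0.0896, 0.2414]
eef_rot: [0.0, 0.63, 0.777, 0.001]
wrist_force: [0.5, -1.0, -0.4]
width: 0.0003
finger_force: 0.0
```

```bash
python3 - <<'E'
from g import *
from bench import arm
s=arm.get_state();print(s["wrist_force"],s["position"])
th=.195;o=np.array([.624,-.1274])
def E(x,y,z): return (o[0]+x*np.cos(th)-y*np.sin(th),o[1]+x*np.sin(th)+y*np.cos(th),z,th)
rows([E(-.085,.155,.241),E(-.085,.155,.168)],s["position"],s["eef_rot"])
c=snap("wrist","w5");cv2.imwrite("pics/w5.png",cv2.resize(c["img"],(800,600),interpolation=cv2.INTER_CUBIC)[...,::-1])
E
```

```text
[ 0.45313813 -1.01903077 -0.40357939] [0.51356755 0.08961433 0.24135943]
[-0.158, -0.04, 0.001, 0.008]
[-0.158, -0.04, 0.147, 0.008]
```

View pics/w5.png

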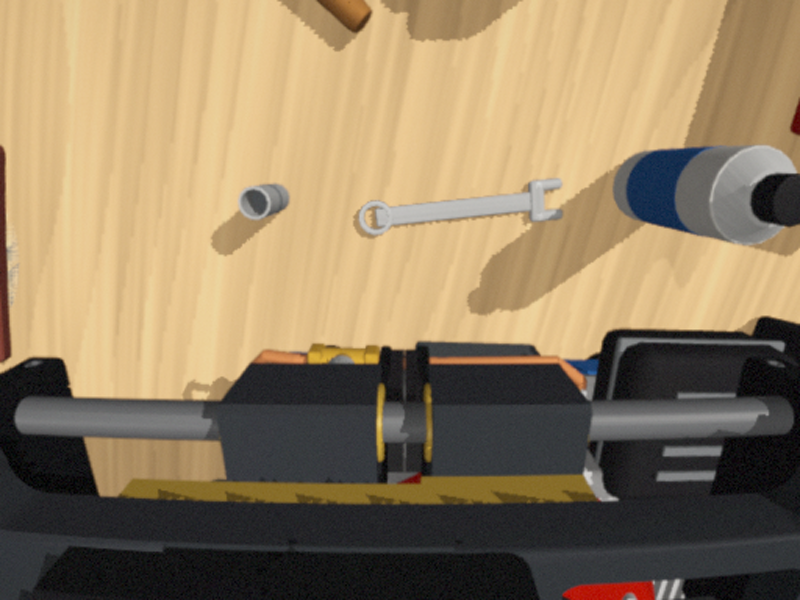

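The view shows the wrench, socket and can undisturbed. I've used all ten pictures, so from here I check by numbers: the tap state, free space at the throttle standoff, and the paddle position.

```bash
cat >> g.py <<'E'
th=.195;o=np.array([.624,-.1274])
def E(x,y,z): return (o[0]+x*np.cos(th)-y*np.sin(th),o[1]+x*np.sin(th)+y*np.cos(th),z,th)
def eng(W):
    d=W[...,:2]-o;return np.stack([d[...,0]*np.cos(th)+d[...,1]*np.sin(th),-d[...,0]*np.sin(th)+d[...,1]*np.cos(th),W[...,2]],-1)*1000
def box(G,x,y,z):
    m=np.ones(G.shape[:2],bool)
    for i,(a,b) in enumerate((x,y,z)): m&=(G[...,i]>a)&(G[...,i]<b)
    return G[m]
E
python3 - <<'E'
from g import *
G=eng(world(pickle.load(open("top.pkl","rb"))))
P=box(G,(-110,-60),(130,180),(20,400));print("standoff zmax",P[:,2].max() if len(P) else None,len(P))
P=box(G,(-70,60),(135,175),(196,240));print("paddle top",len(P),np.median(P,0),P.min(0),P.max(0))
G=eng(world(snap("side","s6")))
P=box(G,(-130,-30),(170,260),(186,225));print("handle",len(P));c=P[:,:2]-P[:,:2].mean(0)
print(P.min(0),P.max(0),np.linalg.svd(c,full_matrices=False)[2][0])
P=box(G,(-70,60),(135,175),(190,240));print("paddle side",len(P),P.min(0),P.max(0),np.median(P,0))
E
```

```text
standoff zmax 180.1891989082409 153
paddle top 55 [-37.71990044 152.3282398  218.06648137] [-44.74394112 138.81555688 200.676965  ] [-28.90077769 163.35469686 224.0224328 ]
handle 156
[-115.49171766  184.46810653  186.32801406] [-49.03645189 205.99324698 215.81281442] [-0.99984916  0.01736843]
paddle side 71 [-45.42992817 139.72874973 190.43569527] [-29.71603926 165.31455713 222.35743406] [-39.32389419 150.65789018 212.73470047]
```

The tap reads in line with engine x to within 0.02 rad. The paddle's rear edge is at x ≈ −45 mm and the standoff spot is free. Going down behind the paddle.

Call:
move_arm(
  rows=[
    [-0.06,-0.02,0,0],
    [-0.12,-0.04,0,0.008],
    [-0.155,-0.04,0,0.008],
    [-0.155,-0.04,0,0.008],
    [-0.155,-0.04,0.06,0.008],
    [-0.155,-0.04,0.11,0.008],
    [-0.155,-0.04,0.147,0.008],
    [-0.155,-0.04,0.147,0.008],
    [-0.155,-0.02,0.147,0.008],
    [-0.155,0,0.147,0.008],
  ],
)

```text
time_s: 12.3
position: [0.5306, 0.0145, 0.1684]
eef_rot: [0.0, 0.634, 0.773, 0.001]
wrist_force: [0.8, -0.4, 0.5]
width: 0.0003
finger_force: 0.0
```

```bash
python3 - <<'E'
from g import *
from bench import arm
s=arm.get_state();print(eng(s["position"]),s["wrist_force"],s["eef_rot"])
rows([E(x,.153,.168) for x in (-.055,-.02,.0,.013)],s["position"],s["eef_rot"])
E
```

```text
[-64.16543063 157.27395785 168.39154814] [ 0.7890867  -0.42036085  0.53464369] [4.38767398e-04 6.34432111e-01 7.72978119e-01 7.29309437e-04]
[-0.009, 0.018, 0.001, 0.001]
[-0.009, 0.088, 0.001, 0.001]
[-0.009, 0.128, 0.001, 0.001]
[-0.009, 0.154, 0.001, 0.001]
```

Call:
move_arm(
  rows=[
    [-0.009,0.01,0,0],
    [-0.009,0.02,0,0],
    [-0.009,0.03,0,0],
    [-0.009,0.04,0,0],
    [-0.009,0.05,0,0],
    [-0.009,0.06,0,0],
    [-0.009,0.07,0,0],
    [-0.009,0.08,0,0],
  ],
)

```text
time_s: 13.3
position: [0.5693, 0.0173, 0.1674]
eef_rot: [-0.0, 0.635, 0.773, -0.0]
wrist_force: [-1.5, -1.5, 1.9]
width: 0.0004
finger_force: 0.9
```

Call:
move_arm(
  rows=[
    [0,0.01,0,0],
    [0,0.02,0,0],
    [0,0.03,0,0],
  ],
)

```text
time_s: 13.68
position: [0.5842, 0.0202, 0.1672]
eef_rot: [-0.0, 0.635, 0.773, -0.0]
wrist_force: [-2.0, -0.4, 0.4]
width: 0.0003
finger_force: 1.0
```

Call:
move_arm(
  rows=[
    [0,0.006,0,0],
    [0,0.012,0,0],
    [0,0.018,0,0],
  ],
)

```text
time_s: 14.05
position: [0.5907, 0.0215, 0.1667]
eef_rot: [-0.002, 0.635, 0.773, -0.002]
wrist_force: [-15.2, -2.1, 3.7]
width: 0.0006
finger_force: 7.9
```

Call:
move_arm(
  rows=[
    [0,0.005,0,0],
    [0,0.01,0,0],
  ],
)

```text
time_s: 14.3
position: [0.5964, 0.0226, 0.1667]
eef_rot: [-0.001, 0.635, 0.773, -0.001]
wrist_force: [-4.2, -1.2, -2.5]
width: 0.0005
finger_force: 2.1
```

Over the firm click (15 N, then 4 N). Now slowly to the stop.

Call:
move_arm(
  rows=[
    [0,0.004,0,0],
    [0,0.008,0,0],
    [0,0.012,0,0],
  ],
)

```text
time_s: 14.68
position: [0.6046, 0.0244, 0.168]
eef_rot: [0.001, 0.634, 0.773, 0.001]
wrist_force: [0.8, -0.4, -0.3]
width: 0.0005
finger_force: 0.0
```

Call:
move_arm(
  rows=[
    [0,0.003,0,0],
    [0,0.005,0,0],
  ],
)

```text
time_s: 14.92
position: [0.6064, 0.0247, 0.1676]
eef_rot: [0.0, 0.635, 0.773, 0.0]
wrist_force: [-0.2, -0.0, 0.3]
width: 0.001
finger_force: 0.0
```

Call:
move_arm(
  rows=[
    [0,0.003,0,0],
    [0,0.006,0,0],
  ],
)

```text
time_s: 15.18
position: [0.6085, 0.0251, 0.1672]
eef_rot: [-0.0, 0.635, 0.773, -0.0]
wrist_force: [-1.6, -1.4, -0.0]
width: 0.0005
finger_force: 0.9
```

Call:
move_arm(
  rows=[
    [0,0.002,0,0],
  ],
)

```text
time_s: 15.3
position: [0.6095, 0.0253, 0.1672]
eef_rot: [-0.0, 0.635, 0.773, -0.0]
wrist_force: [-5.2, -0.8, -0.2]
width: 0.0003
finger_force: 2.4
```

Call:
move_arm(
  rows=[
    [0,0.002,0,0],
  ],
)

```text
time_s: 15.42
position: [0.6097, 0.0253, 0.167]
eef_rot: [-0.001, 0.635, 0.773, -0.001]
wrist_force: [-9.5, -1.4, 1.8]
width: 0.0003
finger_force: 4.6
```

The lever is at the CHOKE stop. Retreating to the rear, then up, then away to the side so the cameras can see.

Call:
move_arm(
  rows=[
    [0,-0.01,0,0],
    [0,-0.04,0,0],
    [0,-0.06,0,0],
    [0,-0.06,-0.06,0],
    [0,-0.06,-0.14,0],
    [0,-0.06,-0.22,0],
    [0,-0.06,-0.25,0],
    [0.1,-0.1,-0.25,0],
    [0.2,-0.15,-0.25,0],
    [0.3,-0.15,-0.25,0],
    [0.4,-0.15,-0.25,0],
    [0.5,-0.15,-0.25,0],
    [0.5,-0.15,-0.25,0],
    [0.5,-0.15,-0.25,0],
  ],
)

```text
time_s: 17.18
position: [0.4887, 0.2554, 0.2919]
eef_rot: [0.0, 0.635, 0.773, -0.0]
wrist_force: [-0.6, 0.2, -0.1]
width: 0.0006
finger_force: 0.0
```

```bash
python3 - <<'E'
from g import *
from bench import arm
from scipy.optimize import least_squares
s=arm.get_state();print(s["position"],s["wrist_force"],s["time_s"])
for n in("top","side"):
    a=snap(n,n+"9");W=world(a);G=eng(W);G0=eng(world(pickle.load(open(n+".pkl","rb"))))
    for k,b in(("handle",((-130,-30),(170,260),(188,225))),("paddle",((-70,62),(135,175),(194,240)))):
        P=box(G,*b)
        if len(P)>5: print(n,k,len(P),P.min(0).round(),P.max(0).round(),np.median(P,0).round(),np.linalg.svd(P[:,:2]-P[:,:2].mean(0),full_matrices=False)[2][0])
    # scene change: bystanders
    d=np.abs(a["img"].astype(int)-pickle.load(open(n+".pkl","rb"))["img"]).max(-1)>50
    num,l,st,ce=cv2.connectedComponentsWithStats(d.astype(np.uint8))
    print([(st[i].tolist()) for i in range(1,num) if st[i,4]>25])
    for H in(G0,G):
        D=box(H,(-260,-80),(-80,140),(228,245));print("dish/cap",len(D),np.median(D,0).round(1) if len(D) else "")
E
```

```text
[0.48865547 0.25536037 0.29191367] [-0.5882989   0.15819558 -0.09671787] 17.175
top handle 138 [-115.  183.  194.] [-45. 204. 214.] [-87. 194. 209.] [-0.99981309  0.01933355]
top paddle 74 [ 24. 136. 194.] [ 43. 162. 217.] [ 33. 150. 209.] [0.05821234 0.99830422]
[[302, 159, 9, 9, 70], [151, 160, 170, 224, 12793], [170, 180, 11, 10, 69], [311, 185, 10, 15, 96], [295, 195, 8, 19, 74], [280, 213, 18, 6, 80], [325, 256, 13, 8, 68], [308, 274, 112, 84, 2759], [20, 302, 95, 82, 3551], [158, 347, 78, 37, 1434], [293, 357, 34, 19, 63], [0, 361, 30, 23, 348], [395, 377, 28, 7, 98]]
dish/cap 374 [-182.6    0.3  232.9]
dish/cap 393 [-182.6    1.7  233. ]
side handle 153 [-116.  185.  189.] [-43. 206. 213.] [-91. 192. 207.] [-0.99965874  0.02612276]
side paddle 76 [ 25. 138. 194.] [ 43. 164. 216.] [ 32. 151. 205.] [ 0.06758026 -0.99771384]
[[7, 0, 242, 138, 12650], [0, 11, 27, 91, 704], [68, 19, 6, 18, 51], [71, 41, 7, 14, 37], [28, 103, 18, 54, 181], [212, 129, 12, 20, 153], [106, 146, 36, 155, 955], [47, 167, 6, 20, 58], [61, 178, 11, 5, 29], [56, 192, 24, 8, 87], [53, 194, 3, 15, 26], [270, 201, 11, 13, 69], [290, 201, 10, 12, 76], [253, 203, 10, 11, 52], [0, 215, 79, 169, 3565], [291, 215, 7, 10, 40], [254, 308, 9, 13, 58], [176, 310, 74, 74, 2826]]
dish/cap 365 [-178.2    7.3  232.9]
dish/cap 374 [-178.7    9.3  232.7]
```

```bash
python3 -c "
from bench import arm
print(arm.finish_job())"
```

```text
the job is handed in; nothing more can be done
None
```

The fuel tap is fully open and the throttle lever is home at CHOKE (both confirmed by force at their stops and by depth measurement), and I saw no sign that anything else had moved; the job was handed in at about 17 s, and the hand-in returned no verdict.

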